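Raise the glass hold-down frame of an inspection stage with its hand lever

TASK

The circuit board on the light stage is shut under the heavy glass hold-down frame, and a colleague wants to change it. With a fingertip, push the little swing catch round until it is clear of the frame, then press the long end of the hand lever smoothly all the way down so that the frame rises, and finish while holding the lever down. Do not lift or lean on the frame itself, do not let it drop back, and leave the things around the stage alone.

Things in the scene. Friction and masses are not known exactly. Their poses are not given: they have to be found in the camera images.
- stage: black light stage, fixed on the bench: base 240 (own x) x 260 (own y) mm, top face 45 mm above the bench. Origin: centre of its underside, at bench height 0; own +x points to the hinge side (away from the robot at yaw 0), +y left, +z up. Offsets in brackets below are mm in this frame. Catch: middle of the front edge; lever: along the right side, long end jutting 105 mm in front of the base
- frame: heavy hold-down frame on the stage (steel with glass pane, 180 deep x 230 wide x 14 mm, about 2 kg, varying by a third), hinged at the stage's back (x 105, height 53). Origin: middle of its upper front edge, at (-85, 0, 60) when shut; axes as the stage's when shut, tilting as the front edge rises. Lever fully down raises it about 0.20 rad (origin then 97 mm up); it falls shut if the lever comes up
- catch (a joint): angle of the swing catch about its upright post (point catch_post) (locks the frame). 0 = arm points straight back (stage +x) over the frame's front rail; grows counter-clockwise seen from above, tip going left (stage +y), then forward. Clear of the frame from about 1.3 rad; at 1.57 it lies along the stage's front edge; stop at 1.9. Starts at 0 to 0.4, stays where left; 1.5 N at the pin turns it
- catch_post (a point): axis of the catch's post (-104, 0), at the height of the arm's top face, 68 mm above the bench. The arm is a flat steel bar 14 mm wide, 6 mm thick, reaching 46 mm from this axis and passing 2 mm above the frame's top face
- catch_pin (a point): upright thumb pin on the catch's arm, 12 mm diameter, 40 mm from the post's axis; this point is on the pin's axis at 81 mm above the bench, the pin's top is at 96 mm and its foot (the arm's top face) at 68 mm. Own x points from the post to the pin
- lever (a joint): angle of the hand lever, a steel bar on a bracket pivot at (-50, -151), height 45 mm: 0 = at rest, long end up (a spring returns it), grows as the long end is pressed down, stop at 0.42 = fully down. Its short end (55 mm) has a roller under a lug on the frame's side; the first 0.05 rad is free play (1 N), then the frame's weight is felt: 6 to 12 N down on the pad
- lever_pad (a point): centre of the upper face of the black thumb pad (50 long x 34 wide x 12 mm) at the lever's long end: 106 mm above the bench at rest, 33 mm fully down; 166 mm in front of the pivot at rest, 177 mm when down. No other object stands within 60 mm of the pad
- bottle: bystander: white dispenser bottle, 60 mm diameter, 150 mm high, on the bench to the right of the stage; origin at the centre of its underside
- loupe: bystander: black magnifier stand, 44 mm diameter, 45 mm high, on the bench in front of the stage; origin at the centre of its underside
- setting_block: bystander: steel setting block 28 x 80 x 22 mm, on the bench in front of the stage; origin at the centre of its underside
- mouse: bystander: black computer mouse 105 x 60 x 34 mm, on the bench left of the stage; origin at the centre of its underside

How it is judged:
On the way, in this order (a step that is already met when the one before it is completed fails the run):
1. the catch is swung clear while the frame still lies shut (value of joint catch above 1.25 rad and angle between frame's own z axis and vertical below 0.02 rad), for 0.2 s.
2. the lever is pressed down and the frame raised (value of joint lever above 0.38 rad and angle between frame's own z axis and vertical above 0.17 rad), for 0.5 s.
At the end, for the whole second after the job is handed in: the fingers hold the lever down (more than 2 N, within 0.04 rad of its stop), the frame is raised more than 0.17 rad by the lever alone, and the catch is clear (more than 1.25 rad) (all of step 2 and value of joint catch above 1.25 rad and contact force between the fingers and lever above 2 N and contact force between each of the arm, the fingers and frame below 0.5 N); the arm keeps its last pose, push and grip.
It fails at once if the robot lifts or leans on the glass frame (more than 4 N) (contact force between any of the arm, the fingers and frame above 4 N).
It fails at once if the frame is jerked up or let drop (turning faster than 1.5 rad/s) (angular speed of frame above 1.5 rad/s).
It fails at once if a bystander is moved by more than 15 mm (distance of any of bottle, loupe, setting_block, mouse from where it was at the start of the episode above 0.015 m).
It also fails if it takes over 45 s, if anything falls off the work surface, if the arm or the gripper's body presses on something with over 40 N, if the wrist force passes 120 N, or if a joint passes its speed limit or range.

ROBOT

A 6-joint arm with a two-finger parallel gripper is mounted at the origin on the work surface. World frame = base frame: x ahead of the robot, y to its left, z up, the work surface at z = 0. Lengths are in m, angles in rad, forces in N, time in s.
With the tool pointing down it reaches from about 0.25 to 0.775 m from the base axis. Payload 4 kg.
Tool frame: the origin (TCP) lies at the very end of the fingers, on their centre line; the grasp point (between the pads) lies hold_point_z behind it (hold_point_z is the distance from the TCP to the grasp point, in m); z points along the fingers, y is the direction in which the jaws open and shut (so a half turn about z gives the same grasp; the last joint's range is limited). The gripper opens to 94 mm and grips with 3 to 60 N. Pads are 16 mm wide; open, the fingers measure 119 mm over their backs; the gripper's body (75 mm by 177 mm) begins 78 mm behind the grasp point.
Start: joints at [-0.103, 0.087, 1.371, -0, 1.684, -0.103], TCP at [0.55, -0, 0.206] pointing down, gripper open.
Joint ranges: [-3.1, 3.1], [-0.76, 2.03], [0.27, 2.55], [-1.08, 4.22], [0.17, 2.65], [-2.57, 2.57]. Speed limits (rad/s): [2.79, 2.79, 3.14, 3.14, 3.14, 3.14].

INTERFACE

Orientations are given as [roll, pitch, yaw] about the fixed x, y, z axes, in that order (R = Rz(yaw) Ry(pitch) Rx(roll)).
In Python, from bench import * gives the robot as it stands.
- The arm moves only by the tool step_arm, never from a script. Its argument "increments" is text: rows parted by semicolons, each of 6 numbers parted by spaces: the shift along the tool's x, y, z in cm, then the turn, a rotation vector about the tool's x, y, z in rad. A call has 1 to 5 rows; each row shifts and turns the commanded pose from where the row before left it, along the tool's axes as they then stand; what a row does not reach is not made up. A row lasts 1/10 s, in which the tool goes at most 50 mm and 8.59 degrees, less where a joint would pass 70% of its speed; a pose out of reach is approached as far as the arm can. A call is refused whole if a number of a shift passes 5 or a number of a turn 0.15, either way. A call with a gripper value outside its range is refused whole. "claw" is the gripper's target within -1 to 1 (shut at 1, half-way at 0, fully open at -1), set as the call begins (left out, the last holds). The fingers move at their own pace and stop on an object; the grip force is fixed at half the most. Time passes only in rows, so rows that do not move let the fingers close. It gives the time, the measured TCP pose, the force and the opening at its end, in the units of the state.
- get_obs(): the state, without advancing time (a new reading comes with each control period).
- snapshot(name): name is "scene" or "side" or "wrist"; returns the picture (420x560x3 uint8, red, green, blue); there is no depth.
- calibration(name): a dict with "camera_matrix" (3x3 intrinsics, pixels), "eye" and "orientation" of the camera in the world; the wrist camera has in their place "tool_from_camera" (4x4, takes a point from camera to tool coordinates, whose origin is the TCP and whose axes are the flange's). Camera axes: x right, y up, looking along -z (the intrinsics and any distortion apply to the point x, -y, -z); pixel columns grow to the right and rows downward; lengths in m; the calibration is good to about 2 mm. A picture is of the moment at which its call begins: read the wrist's pose just before it. calibration takes no time and is no camera call.
- close_job(): hands the job in, once; it reports no verdict.
The state is a dict: "time": time; "joint_positions": joint angles; "qvel": joint speeds; "joint_torque": joint torques, N m; "tool_pos": TCP position; "ee_rot": TCP orientation; "wrist_force": force on the tool from outside, world axes, zero at the start; "wrist_torque": the same for the moment, N m; "width": finger opening in m.
Only numpy, scipy, OpenCV 4.12 (cv2) and the standard library are available. Lean on these libraries where they do the work, as an engineer would, in place of code of your own. Each camera call takes 0.05 s, during which the arm holds its last target. There are 200 camera calls.

## Working session

There is one attempt and no reset: what is moved stays moved. The work goes in short steps, Python scripts to look and compute and a tool call to move; the robot and the scene stay as the last step left them, time stands still between calls to the robot, and variables do not carry over. Pictures are saved under pics/ and viewed, about 8 in all and at most 12, crops included, and the job is handed in when it is done.

Besides the shell and the picture viewer there is one more tool, called after "Request:" as a command line: name --argument value ..., lists and objects as JSON in quotes. step_arm: Moves the arm, as the interface text tells. Its arguments: {"type":"object","properties":{"increments":{"type":"string"},"claw":{"type":"number"}},"required":["increments"]}

```bash
mkdir -p pics
cat > h.py <<'E'
from bench import *
import numpy as np, cv2
def save(n,f):
    cv2.imwrite(f'pics/{f}.png',cv2.cvtColor(snapshot(n),cv2.COLOR_RGB2BGR))
E
python3 - <<'E'
from h import *
o=get_obs();print(o)
for n in("scene","side","wrist"):print(n,calibration(n))
save("scene","s1");save("side","d1")
E
```

```text
{'time': 0.0, 'joint_positions': array([-1.03093531e-01,  8.79437218e-02,  1.37221688e+00,  7.69346628e-06,
        1.68362299e+00, -1.03055685e-01]), 'qvel': array([ 0.00076085,  0.00093363, -0.00077975, -0.00018004, -0.00075433,
        0.0001339 ]), 'joint_torque': array([ 1.28542815e-03, -3.40182602e+01, -3.02423716e+01,  7.18220207e-02,
        3.29729996e-02, -1.13141955e-04]), 'tool_pos': array([5.49453487e-01, 5.81759510e-05, 2.04329322e-01]), 'ee_rot': array([-3.13941413e+00, -2.32994589e-04,  1.57075909e+00]), 'wrist_force': array([ 0.26824585, -0.00976197, -0.09417049]), 'wrist_torque': array([-0.03957267,  0.0202089 ,  0.02889008]), 'width': 0.09401475613222703}
scene {'camera_matrix': array([[504.08919929,   0.        , 277.1357638 ],
       [  0.        , 504.08919929, 212.83598132],
       [  0.        ,   0.        ,   1.        ]]), 'eye': array([ 1.07160555, -0.6408073 ,  0.68321063]), 'orientation': array([ 0.9372131 , -0.01431376,  0.59604868])}
side {'camera_matrix': array([[431.4855083 ,   0.        , 284.14290331],
       [  0.        , 431.4855083 , 213.83280919],
       [  0.        ,   0.        ,   1.        ]]), 'eye': array([0.41507979, 0.59695284, 0.72679727]), 'orientation': array([ 0.76238403,  0.01723871, -2.84429597])}
wrist {'camera_matrix': array([[289.73554298,   0.        , 275.09476845],
       [  0.        , 289.73554298, 206.86041977],
       [  0.        ,   0.        ,   1.        ]]), 'tool_from_camera': array([[ 1.10942321e-04,  9.65227881e-01,  2.61409880e-01,
         7.51598696e-02],
       [ 9.99999019e-01, -4.72083890e-04,  1.31871955e-03,
         5.75953265e-04],
       [ 1.39627227e-03,  2.61409478e-01, -9.65226987e-01,
        -1.79223944e-01],
       [ 0.00000000e+00,  0.00000000e+00,  0.00000000e+00,
         1.00000000e+00]])}
```

View pics/s1.png

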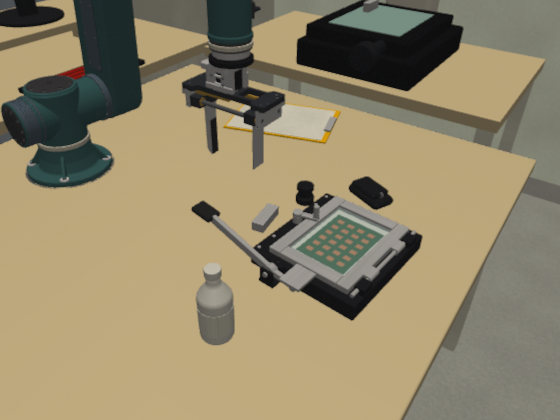

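View pics/d1.png

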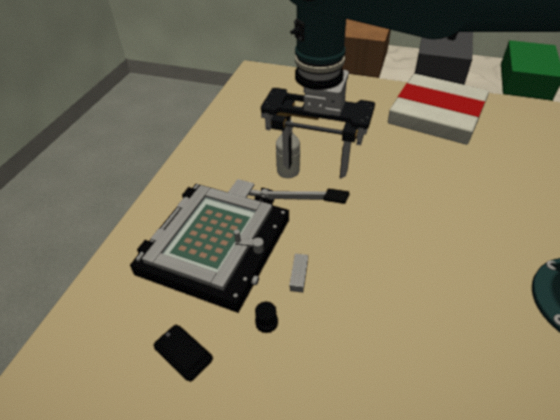

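The scene view (pad ≈(205,211), pin ≈(317,210)) and the side view (pad ≈(338,196), pin ≈(237,237)) both show the stage turned. I'll enlarge the parts that matter.

Run:
```python
import cv2,numpy as np
a=cv2.imread('pics/s1.png')[180:310,185:425];b=cv2.imread('pics/d1.png')[170:310,130:360]
def g(im,x0,y0,f):
    h,w=im.shape[:2];o=cv2.resize(im,None,fx=f,fy=f,interpolation=cv2.INTER_CUBIC)
    for x in range(-(-x0//20)*20,x0+w,20):
        cv2.line(o,((x-x0)*f,0),((x-x0)*f,6),(0,0,255),1);cv2.putText(o,str(x),((x-x0)*f,16),0,.35,(0,0,255))
    for y in range(-(-y0//20)*20,y0+h,20):
        cv2.line(o,(0,(y-y0)*f),(6,(y-y0)*f),(0,0,255),1);cv2.putText(o,str(y),(8,(y-y0)*f+4),0,.35,(0,0,255))
    return o
cv2.imwrite('pics/s1c.png',g(a,185,180,3));cv2.imwrite('pics/d1c.png',g(b,130,170,3))
```

```text
(no output)
```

View pics/s1c.png

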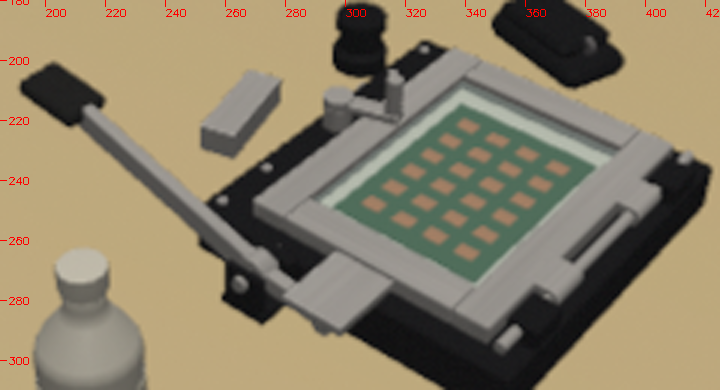

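View pics/d1c.png

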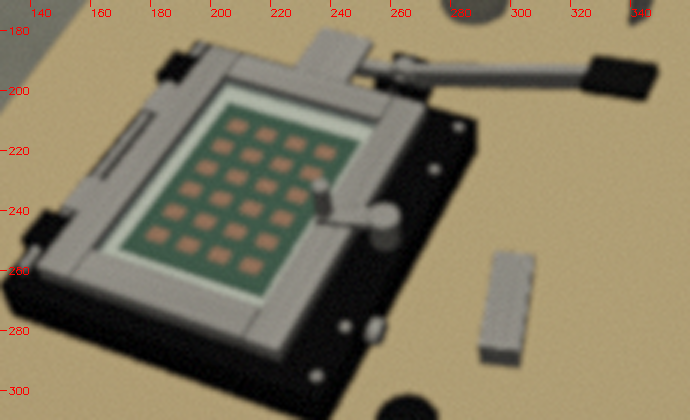

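Scene: pin top (316.7,204.7), pin foot (316.7,219.3), pad (205.7,210). Side: pin top (236.7,231.7), pin foot (237.7,242.7), pad (337.3,195). I also read the frame corners and the post in both crops, so next I triangulate and fit the stage pose.

```bash
cat >> h.py <<'E'
from scipy.spatial.transform import Rotation as Ro
from scipy.optimize import least_squares
def proj(n,P):
    c=calibration(n);R=Ro.from_euler('xyz',c["orientation"]).as_matrix()
    p=(np.atleast_2d(P)-c["eye"])@R; p=p*[1,-1,-1]; q=p@c["camera_matrix"].T
    return q[:,:2]/q[:,2:]
def tri(px):
    f=lambda X:np.concatenate([(proj(n,X)[0]-px[n]) for n in px])
    s=least_squares(f,[.6,0,.05]);return s.x,np.abs(s.fun).max()
E
python3 - <<'E'
from h import *
D=dict(pintop=((316.7,204.7),(236.7,231.7)),pinfoot=((316.7,219.3),(237.7,242.7)),post=((297.7,210.7),(258,241.3)),pad=((205.7,210),(337.3,195)),
FR=((270,246),(272.3,205)),FL=((336.7,195.7),(223.3,286.7)),BR=((347.3,290),(197.7,185)),
loupe_top=((305,184),(265,308)),bl1=((269,204),(295,254)),bl2=((278,206),(308,255)),bottle=((212,268),(288,140)))
for k,(a,b) in D.items(): x,e=tri({"scene":a,"side":b});print(k,x.round(4),round(e,1))
loc={'FR':(-.085,-.115,.06),'FL':(-.085,.115,.06),'BR':(.095,-.115,.06),'pad':(-.216,-.151,.106)}
def W(p,P):
    c,s=np.cos(p[2]),np.sin(p[2]);return np.array([p[0]+c*P[0]-s*P[1],p[1]+s*P[0]+c*P[1],P[2]])
def f(p):
    r=[]
    L=dict(loc);a=p[3];L['pintop']=(-.104+.04*np.cos(a),.04*np.sin(a),.096);L['pinfoot']=L['pintop'][:2]+(.068,)
    for k,P in L.items():
        for n,px in zip(("scene","side"),D[k]): r.append(proj(n,W(p,P))[0]-px)
    return np.concatenate(r)
s=least_squares(f,[.65,-.15,0,.2],loss='soft_l1');print(s.x,s.fun.reshape(-1,4).round(1))
p=s.x
for nm,P in dict(post=(-.104,0,.068),pin=(-.104+.04*np.cos(p[3]),.04*np.sin(p[3]),.081),pad=(-.216,-.151,.106),paddown=(-.227,-.151,.033),piv=(-.05,-.151,.045)).items():print(nm,W(p,P).round(4))
E
```

```text
pintop [0.6779 0.0953 0.095 ] 0.4
pinfoot [0.6803 0.0945 0.0596] 0.7
post [0.6388 0.0867 0.0688] 0.6
pad [ 0.5114 -0.053   0.1005] 0.9
FR [ 0.6482 -0.0282  0.0572] 1.0
FL [0.6692 0.1986 0.056 ] 1.1
BR [ 0.8291 -0.0458  0.0564] 1.5
loupe_top [0.5812 0.2132 0.0458] 0.1
bl1 [0.5635 0.0875 0.0551] 1.4
bl2 [0.5558 0.0912 0.0507] 12.4
bottle [ 0.6503 -0.189   0.1201] 2.9
[ 0.74287688  0.07789231 -0.090257    0.31186465] [[-1.3 -1.1 -0.8 -0.9]
 [-0.9 -1.9 -1.2 -0.4]
 [ 0.5 -2.1  1.9 -0.9]
 [-0.  -2.1 -2.  -1.8]
 [-0.  -0.5 -0.8 -0.1]
 [-0.9 -4.  -0.4 -1.8]]
post [0.6393 0.0873 0.068 ]
pin [0.6783 0.0961 0.081 ]
pad [ 0.5141 -0.053   0.106 ]
paddown [ 0.5032 -0.052   0.033 ]
piv [ 0.6795 -0.068   0.045 ]
```

Request:
step_arm --increments "1.65 3.4 0 0 0 0; 1.65 3.4 0 0 0 0; 1.65 3.4 0 0 0 0; 1.65 3.4 0 0 0 0; 0 0 0 0 0 -0.11" --claw 1

```text
time: 0.6
tool_pos: [0.6882, 0.0681, 0.2005]
ee_rot: [-3.137, -0.001, 1.686]
wrist_force: [-0.4, -0.5, -0.3]
width: 0.0575
```

Request:
step_arm --increments "0 0 0 0 0 -0.11; 0 0 3.5 0 0 0; 0 0 3.5 0 0 0; 0 0 0 0 0 0; 0 0 0 0 0 0"

```text
time: 1.1
tool_pos: [0.6853, 0.066, 0.1344]
ee_rot: [-3.139, -0.001, 1.791]
wrist_force: [-0.1, -1.0, -0.0]
width: 0.0175
```

Request:
step_arm --increments "0 0 2.5 0 0 0; 0 0 2 0 0 0; 0 0 1.1 0 0 0; 0 0 0 0 0 0; 0 0 0 0 0 0"

```text
time: 1.6
tool_pos: [0.687, 0.066, 0.0814]
ee_rot: [3.139, 0.001, 1.791]
wrist_force: [-0.9, -0.4, 0.1]
width: 0.0003
```

Run:
```python
from h import *
print(get_obs()["tool_pos"],get_obs()["width"],get_obs()["wrist_force"])
a=snapshot("scene")[150:290,230:400];b=snapshot("side")[180:320,160:330]
o=np.hstack([cv2.resize(v,None,fx=2.3,fy=2.3,interpolation=2) for v in(a,b)])
cv2.imwrite('pics/c1.png',o[:,:,::-1])
```

```text
[0.68703468 0.06602303 0.08144066] 0.00032175250722752785 [-0.94681335 -0.36049335  0.12942068]
```

View pics/c1.png

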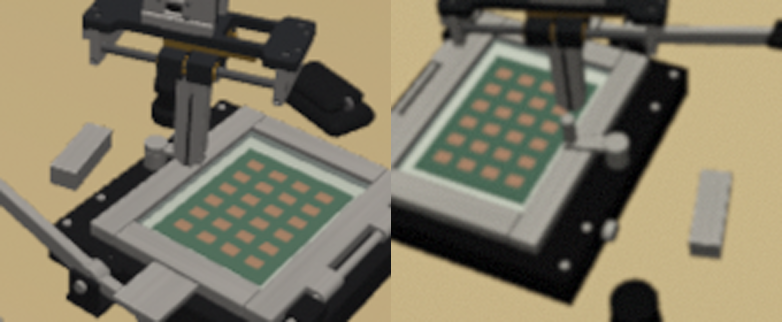

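The finger stands just right of the pin, above the frame rail and clear of it. I'll close in, then swing round the post.

Request:
step_arm --increments "0.8 -0.1 0.2 0 0 0; 0.8 -0.1 0 0 0 0; 0.49 0.14 0 0 0 -0.12; 0.49 0.14 0 0 0 -0.12; 0 0 0 0 0 0"

```text
time: 2.2
tool_pos: [0.6807, 0.0924, 0.0781]
ee_rot: [3.14, 0.001, 2.032]
wrist_force: [0.2, 0.2, -0.2]
width: 0.0005
```

Request:
step_arm --increments "0.49 0.14 0 0 0 -0.12; 0.49 0.14 0 0 0 -0.12; 0.49 0.14 0 0 0 -0.12; 0.49 0.14 0 0 0 -0.12; 0 0 0 0 0 0"

```text
time: 2.7
tool_pos: [0.6733, 0.1108, 0.0779]
ee_rot: [3.141, 0.0, 2.509]
wrist_force: [0.1, 0.5, 0.1]
width: 0.0006
```

Request:
step_arm --increments "0.49 0.14 0 0 0 -0.12; 0.49 0.14 0 0 0 -0.12; 0.49 0.14 0 0 0 -0.12; 0.49 0.14 0 0 0 -0.12; 0.49 0.14 0 0 0 -0.12"

```text
time: 3.2
tool_pos: [0.6543, 0.1257, 0.0778]
ee_rot: [-3.141, 0.002, 3.111]
wrist_force: [1.7, -0.9, -0.1]
width: 0.0004
```

Run:
```python
from h import *
print(get_obs()["tool_pos"],get_obs()["ee_rot"],get_obs()["wrist_force"])
a=snapshot("scene")[150:290,230:400];b=snapshot("side")[180:320,160:330]
o=np.hstack([cv2.resize(v,None,fx=2.3,fy=2.3,interpolation=2) for v in(a,b)])
cv2.imwrite('pics/c2.png',o[:,:,::-1])
```

```text
[0.65426612 0.12566597 0.0778412 ] [-3.14140540e+00  1.84150103e-03  3.11076320e+00] [ 1.72362984 -0.90241252 -0.06955121]
```

View pics/c2.png

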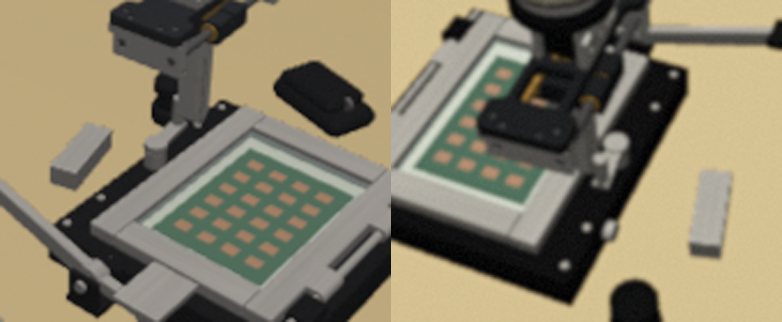

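The catch now lies about along the front edge. A small extra push adds margin, then I back off and rise.

Request:
step_arm --increments "0.4 0 0 0 0 0; 0 0 0 0 0 0; 0 0 0 0 0 0; -1 0 0 0 0 0; 0 0 -2 0 0 0"

```text
time: 3.8
tool_pos: [0.6582, 0.1251, 0.0934]
ee_rot: [-3.14, -0.008, 3.11]
wrist_force: [-0.5, -0.1, -0.2]
width: 0.0005
```

Request:
step_arm --increments "0 0 -3 0 0 0.14; 0 0 -4 0 0 0.14; 0 0 0 0 0 0.14; 0 0 0 0 0 0.14; 0 0 0 0 0 0.14"

```text
time: 4.3
tool_pos: [0.6601, 0.1255, 0.1677]
ee_rot: [-3.141, -0.0, 2.404]
wrist_force: [-0.0, 0.4, -0.2]
width: 0.0005
```

Request:
step_arm --increments "0 0 0 0 0 0.14; 0 0 0 0 0 0.14; 0 0 0 0 0 0.14; 0 0 0 0 0 0.14; 0 0 0 0 0 0.14"

```text
time: 4.8
tool_pos: [0.6599, 0.1255, 0.1669]
ee_rot: [-3.14, -0.0, 1.704]
wrist_force: [-0.7, -0.7, -0.5]
width: 0.0007
```

Request:
step_arm --increments "0 0 0 0 0 0.11; 0 0 0 0 0 0.11; -3.2 -2.2 0 0 0 0; -3.2 -2.2 0 0 0 0; -3.2 -2.2 0 0 0 0"

```text
time: 5.3
tool_pos: [0.5856, 0.0343, 0.1668]
ee_rot: [-3.14, 0.0, 1.491]
wrist_force: [0.5, -0.3, 0.6]
width: 0.0004
```

Request:
step_arm --increments "-3.2 -2.2 0 0 0 0; -3.2 -2.2 0 0 0 0; -3.1 -2 0 0 0 0; 0 0 2 0 0 0; 0 0 2 0 0 0"

```text
time: 5.8
tool_pos: [0.5151, -0.0558, 0.1281]
ee_rot: [3.14, 0.0, 1.487]
wrist_force: [0.1, -0.4, -1.1]
width: 0.0007
```

Run:
```python
from h import *
print(get_obs()["tool_pos"],get_obs()["ee_rot"],get_obs()["wrist_force"])
a=snapshot("scene")[120:290,170:400];b=snapshot("side")[140:310,160:390]
o=np.hstack([cv2.resize(v,None,fx=1.73,fy=1.73,interpolation=2) for v in(a,b)])
cv2.imwrite('pics/c3.png',o[:,:,::-1])
```

```text
[ 0.51514173 -0.0557826   0.12807613] [3.13957762e+00 2.52592791e-04 1.48746718e+00] [ 0.14982355 -0.43187143 -1.05796725]
```

View pics/c3.png

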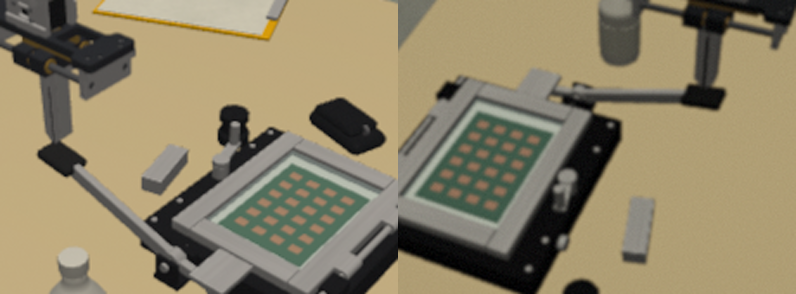

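The pin now stands out along the front edge, so the catch is clear and the frame is still shut. The finger is just above the pad, so I press down along the lever's arc.

Request:
step_arm --increments "0.2 0 1 0 0 0; 0 0 0.8 0 0 0; 0 0 0.5 0 0 0; 0 -0.1 0.5 0 0 0; 0 -0.1 0.5 0 0 0"

```text
time: 6.4
tool_pos: [0.5132, -0.052, 0.0949]
ee_rot: [3.141, -0.0, 1.491]
wrist_force: [-3.0, 0.3, 7.2]
width: 0.0004
```

Request:
step_arm --increments "0 -0.1 0.5 0 0 0; 0 -0.1 0.5 0 0 0; 0 -0.1 0.5 0 0 0; 0 -0.1 0.5 0 0 0; 0 -0.1 0.5 0 0 0"

```text
time: 6.9
tool_pos: [0.508, -0.0516, 0.071]
ee_rot: [3.141, -0.0, 1.491]
wrist_force: [-4.0, 1.3, 8.8]
width: -0.0
```

Request:
step_arm --increments "0 -0.1 0.5 0 0 0; 0 -0.1 0.5 0 0 0; 0 0 0.5 0 0 0; 0 0 0.5 0 0 0; 0 0 0.5 0 0 0"

```text
time: 7.4
tool_pos: [0.5061, -0.0514, 0.0459]
ee_rot: [3.141, -0.0, 1.491]
wrist_force: [-3.7, 0.7, 7.3]
width: 0.0008
```

Request:
step_arm --increments "0 0 0.5 0 0 0; 0 0 0.4 0 0 0; 0 0 0.3 0 0 0; 0 0 0 0 0 0; 0 0 0 0 0 0"

```text
time: 7.9
tool_pos: [0.5064, -0.0514, 0.034]
ee_rot: [3.14, -0.0, 1.491]
wrist_force: [-3.6, 1.6, 6.5]
width: 0.0005
```

Nearly at the stop. I press on in small steps until the force rises.

Request:
step_arm --increments "0 0 0.2 0 0 0; 0 0 0.2 0 0 0; 0 0 0.1 0 0 0; 0 0 0 0 0 0; 0 0 0 0 0 0"

```text
time: 8.4
tool_pos: [0.5066, -0.0515, 0.0324]
ee_rot: [3.14, 0.0, 1.491]
wrist_force: [-9.2, 2.2, 23.5]
width: 0.0006
```

Request:
step_arm --increments "0 0 0 0 0 0; 0 0 0 0 0 0; 0 0 0 0 0 0; 0 0 0 0 0 0; 0 0 0 0 0 0"

```text
time: 8.9
tool_pos: [0.5066, -0.0515, 0.0324]
ee_rot: [3.14, 0.0, 1.491]
wrist_force: [-10.4, 1.5, 22.5]
width: 0.0004
```

Run:
```python
from h import *
a=snapshot("scene")[120:290,170:400];b=snapshot("side")[140:310,160:390]
o=np.hstack([cv2.resize(v,None,fx=1.73,fy=1.73,interpolation=2) for v in(a,b)])
cv2.imwrite('pics/c4.png',o[:,:,::-1])
```

```text
(no output)
```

View pics/c4.png

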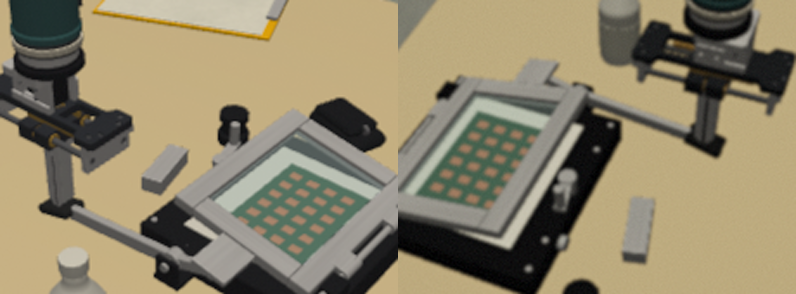

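The frame is up, the lever is down under the fingertip, the catch is clear and the bystanders look unmoved. I'm handing in.

```bash
python3 -c "
from bench import *
print(close_job())"
```

```text
the job is handed in; nothing more can be done
None
```

I swung the catch clear with the closed fingertip. Then I pressed the lever pad smoothly down to its stop, and the job was handed in at about 9 s of the 45 s allowed with the fingers still holding it.

- **Lever:** before handing in, the fingertip was steady at 32.4 mm on the pad (33 mm is fully down), pushing about 22 N downward. That force rose from about 7 N as the lever met its stop.
- **Frame and catch:** the last pictures show the frame raised and the catch lying along the front edge. I judged both by eye and did not measure either angle. The catch should be at about 1.6 rad or a little more, going by the finger's path.
- **Bystanders:** all four looked unmoved in the pictures, though the bottle and loupe were only partly in the last crops.
- **Disagreements:** my pixel fit of the stage pose left errors of about 1–2 px, up to 4 px at the pin's foot. Triangulated heights came out within about 6 mm of the text, except the pin's foot, which was about 8 mm low. No check failed.

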